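# Gauge the guide bushings and sort them

### The arm

A 6-joint arm with a two-finger parallel gripper is mounted at the origin on the work surface. World frame = base frame: x ahead of the robot, y to its left, z up, the work surface at z = 0. Lengths are in m, angles in rad, forces in N, time in s.
With the tool pointing down it reaches from about 0.425 to 0.95 m from the base axis. Payload 3.5 kg.
Tool frame: the origin (TCP) lies on the centre line of the jaws, within the pads' length; the fingertips stand 14 mm ahead of it and the grasp point (between the pads) lies 5 mm behind it (ctrl.finger_overhang is the distance from the TCP to the fingertips, in m); z points along the fingers, y is the line along which they close (so a half turn about z gives the same grasp; the last joint's range is limited). The gripper opens to 85 mm and grips with 20 to 120 N. Pads are 22 mm wide; open, the fingers measure 114 mm over their backs; the gripper's body (76 mm by 85 mm) begins 54 mm behind the grasp point. The pads swing forward as they close: fully open they stand 13 mm farther back than shut.
Start: joints at [1.016, 0.286, 1.577, -0, 1.279, -0.15], TCP at [0.266, 0.62, 0.245] pointing down, gripper open.
Joint ranges: [-2.77, 2.77], [-0.9, 2.22], [0.21, 2.48], [-1.53, 4.67], [0.24, 2.81], [-2.84, 2.84]. Speed limits (rad/s): [2.79, 2.79, 3.14, 3.14, 3.14, 3.14].

### API

Orientations are given as a unit quaternion [x, y, z, w].
In Python, from plant import ctrl gives the robot as it stands.
- The arm moves only by the tool send_rows, never from a script. Its argument "moves" is text: rows parted by semicolons, each of 7 numbers parted by spaces: the turn, a rotation vector about the tool's x, y, z in units of 360 degrees (1.0 is 360 degrees), then the shift along the tool's x, y, z in units of 20 cm (1.0 is 20 cm), then the gripper's target within -1 to 1 (fully open at 1, half-way at 0, shut at -1). A call has 1 to 12 rows; each row is the pose to reach, as a shift and turn from the pose commanded when the call began, along the tool's axes at that moment, turning the shorter way round; what a row does not reach only later rows make up. A row lasts 1/8 s, in which the tool goes at most 62.5 mm and 10.7 degrees, less where a joint would pass 70% of its speed; a pose out of reach is approached as far as the arm can. A call with a number of a shift or a turn outside -1 to 1 is refused whole. A call with a gripper value outside its range is refused whole. The fingers move at their own pace and stop on an object; "newtons" is the grip in N (left out, the last holds). Time passes only in rows, so rows that repeat a pose let the fingers close. It gives the time, the measured TCP pose, the force, the opening and the grip force at its end, in the units of the state.
- ctrl.get_state(): the state, without advancing time (a new reading comes with each control period).
- ctrl.read_camera(name): name is "scene" or "top"; returns a dict with "image" (420x560x3 uint8, red, green, blue), "fovy" (degrees; the focal length in pixels is half the picture's height over the tangent of half this angle, whatever the lens; pixels are square), "cx", "cy" (the principal point, pixels), "extrinsics" (4x4, takes a point from camera to world coordinates). Camera axes: x right, y up, looking along -z (the intrinsics and any distortion apply to the point x, -y, -z); pixel columns grow to the right and rows downward; lengths in m; the calibration is good to about 2 mm. A picture is of the moment at which its call begins. There is no depth.
- ctrl.sign_off(): hands the job in; it is judged then, once.
The state is a dict: "time": time; "qpos": joint angles; "dq": joint speeds; "joint_efforts": joint torques, N m; "eef_pos": TCP position; "tcp_rot": TCP orientation; "contact_force": force on the tool from outside, world axes, zero at the start; "wrist_torque": the same for the moment, N m; "opening": opening from 0.0 (shut) to 1.0 (fully open); "finger_force": force on a finger pad.
Only numpy, scipy, OpenCV 4.12 (cv2) and the standard library are available. Lean on these libraries where they do the work, as an engineer would, in place of code of your own. Each camera call takes 0.05 s, during which the arm holds its last target. There are 200 camera calls.

### The job

Of the three guide bushings only one has a clear bore; the other two are tight half way through. Try them on the gauge pin without forcing anything: leave the one that slides all the way down to the seat standing on the pin, and stand the two tight ones upright on the floor of the reject tray. Leave everything else on the bench where it is.

Things in the scene. Friction and masses are not known exactly. Their poses are not given: they have to be found in the camera images.
- bushing_a: guide bushing A: plain aluminium tube standing on end, outside diameter 34 mm, height 44 mm, about 75 g, both ends alike. Origin: centre of its lower end; z up along its axis. A, B and C look the same; which one has the clear bore changes from run to run and cannot be told from outside (the neck of a tight one lies deep in the bore). End rings 3 mm thick with a 20 mm bore hold a black plastic liner.
- bushing_b: guide bushing B: as A. The liner is 37 mm long and floats loose inside the shell by about 0.8 mm sideways and 1 mm up and down. Clear bushing: liner bore 18 mm throughout, it slides down the pin to the seat (held a little off centre it may catch part way until eased sideways). Origin: centre of its lower end; z up along its axis.
- bushing_c: guide bushing C: as A. Tight bushing: liner bore 18 mm at both ends but only 12 mm from 17 to 26 mm above the lower end, so it goes almost 20 mm onto the pin and stops, its lower end still about 17 to 20 mm above the seat. Origin: centre of its lower end; z up along its axis.
- gauge: fit gauge, fixed to the bench (sizes in mm): black base plate 100 (x) by 80 (y) by 12, on it a round table of diameter 66 up to 26 high, with a small micrometer at its edge (x 36, y 16 to 62, up to 26 high); on top a steel seat of diameter 40, its face 28 above the bench, with an upright steel pin in the middle. Origin: middle of the underside of the plate, z up.
- gauge_seat (a point): (sizes in mm) centre of the gauge's seat face, 28 above the bench, at the foot of the pin; z up. The pin is 16 in diameter and stands 38 above the seat; its top 5 taper to diameter 9. A bushing fully home stands on this face.
- reject_tray: reject tray (sizes in mm), grey plastic, fixed: outside 150 (x) by 100 (y) by 18 high, walls and floor 4 thick. Origin: centre of its underside; x along its long side.
- reject_tray_in (a point): (sizes in mm) centre of the reject tray's inner floor, 4 above the bench; x along the long side (inside 142 by 92), z up.
- lens: bystander (sizes in mm): black camera lens standing on end, diameter 36, height 40. Origin: centre of its underside.
- filter_cap: bystander (sizes in mm): black lens cap lying flat, diameter 40, 9 high. Origin: centre of its underside.
- hex_key: bystander (sizes in mm): L-shaped steel hex key lying flat, 6 thick, long leg 100 along its x, short leg 28. Origin: on the bench under the middle of the long leg.
- driver: bystander (sizes in mm): black-handled screwdriver lying along its x, 190 long, 26 high. Origin: on the bench under its middle.
- caliper: bystander (sizes in mm): digital caliper lying flat along its x, 235 long, 14 high. Origin: on the bench under its body.
- filter_case: bystander (sizes in mm): flat filter case 70 by 70 by 17. Origin: centre of its underside.
- bottle: bystander (sizes in mm): white bottle, diameter 60, 145 high. Origin: centre of its underside.
Not all that is in view belongs to the job. What is shaped like the bushing_a but red is not meant. Leave any pink or purple look-alike of the reject_tray alone.

How it is judged:
By the outcome, as a careful person would: the job done as asked, in the order asked, and still so for the second after the job is handed in, with the robot touching nothing.
It also fails if it takes over 72 s, if anything falls off the work surface, if the arm or the gripper's body presses on something with over 40 N, if the wrist force passes 120 N, or if a joint passes its speed limit or range.

## Working session

There is one attempt and no reset: what is moved stays moved. The work goes in short steps, Python scripts to look and compute and a tool call to move; the robot and the scene stay as the last step left them, time stands still between calls to the robot, and variables do not carry over. Pictures are saved under pics/ and viewed, at most 10 in all, crops included, and the job is handed in when it is done.

Besides the shell and the picture viewer there is one more tool, called in YAML: its name, and indented under it one key for each argument. send_rows: Moves the arm, as the interface text tells. Its arguments: {"type":"object","properties":{"moves":{"type":"string"},"newtons":{"type":"number"}},"required":["moves"]}

```bash
ls; mkdir -p pics; cat > h.py <<'E'
import numpy as np,cv2
from plant import ctrl
def save(n,tag):
    r=ctrl.read_camera(n); cv2.imwrite(f'pics/{tag}.png',r['image'][:,:,::-1]); 
    np.savez(f'pics/{tag}.npz',**{k:v for k,v in r.items() if v is not None}); return r
E
python3 - <<'E'
from h import *
print(ctrl.get_state())
for n in('scene','top'):
    r=save(n,n+'0'); print({k:v for k,v in r.items() if k!='image'})
E
```

```text
pics
{'time': 0.0, 'qpos': array([ 1.01597151e+00,  2.87179554e-01,  1.57817764e+00, -1.13406876e-05,
        1.27858626e+00, -1.49985134e-01]), 'dq': array([-1.74622878e-03, -2.10624104e-03, -1.07576753e-03, -4.09979717e-03,
       -3.49600217e-05, -2.75720254e-03]), 'joint_efforts': array([ 3.66130371e-04, -4.05980551e+01, -2.92624909e+01, -1.07728185e-04,
        5.75533471e-03,  7.86037731e-06]), 'eef_pos': array([0.26549787, 0.61991682, 0.24393753]), 'tcp_rot': array([ 2.01038606e-01,  9.79582614e-01, -1.10503986e-03, -4.00601920e-04]), 'contact_force': array([-0.19089009, -0.95636596, -0.37545435]), 'wrist_torque': array([-0.03768796,  0.01104367, -0.08117607]), 'finger_force': 0.0, 'opening': 0.9978972912144514}
{'fovy': 54.36817459038896, 'cx': 281.35057509264533, 'cy': 210.78419101008205, 'extrinsics': array([[ 0.08902026, -0.61957016,  0.77987705,  1.4137623 ],
       [ 0.99599785,  0.06164516, -0.06471595, -0.07603229],
       [-0.00797957,  0.7825169 ,  0.62257821,  0.76861194],
       [ 0.        ,  0.        ,  0.        ,  1.        ]])}
{'fovy': 50.12327437709308, 'cx': 284.65159980623764, 'cy': 208.22595622389792, 'extrinsics': array([[ 0.00145119,  0.99256157, -0.1217351 ,  0.40219869],
       [-0.999918  ,  0.00298921,  0.01245248,  0.01853838],
       [ 0.01272375,  0.12170704,  0.99248451,  1.22157423],
       [ 0.        ,  0.        ,  0.        ,  1.        ]])}
```

View pics/scene0.png

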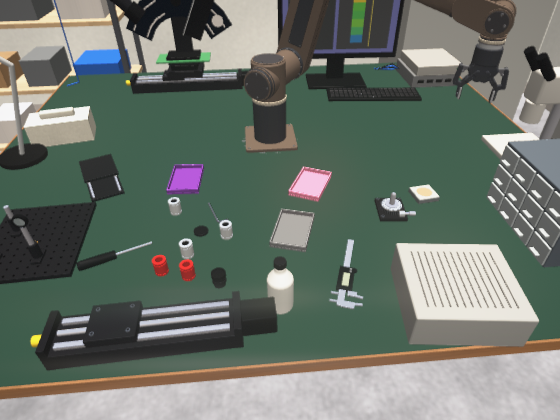

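View pics/top0.png

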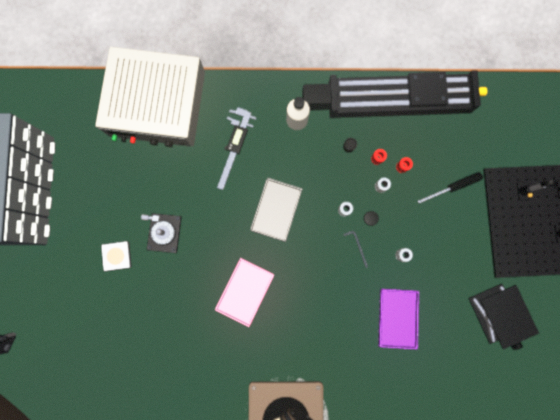

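The scene shows three silver bushings, at top pixels (384,184), (346,208) and (405,255). The red ones at (380,156) and (405,164) are decoys. The grey tray is at (276,209), with pink and purple look-alikes at (245,292) and (400,319), and the gauge is at (162,233). The silver tubes and the grey tray fit the description. I'll confirm with an enlarged crop.

```bash
cat >> h.py <<'E'
def K(r):
    f=r['image'].shape[0]/2/np.tan(np.radians(float(r['fovy']))/2); return f,float(r['cx']),float(r['cy'])
def ray(r,u,v):
    f,cx,cy=K(r); E=r['extrinsics']; return E[:3,3],E[:3,:3]@np.array([(u-cx)/f,-(v-cy)/f,-1])
def plane(r,u,v,z):
    o,d=ray(r,u,v); return o+d*(z-o[2])/d[2]
def proj(r,p):
    f,cx,cy=K(r);E=r['extrinsics'];q=E[:3,:3].T@(np.asarray(p)-E[:3,3]); return cx+f*q[0]/-q[2], cy-f*q[1]/-q[2]
def tri(r1,a,r2,b):
    o1,d1=ray(r1,*a);o2,d2=ray(r2,*b)
    A=np.c_[d1,-d2]; s=np.linalg.lstsq(A,o2-o1,rcond=None)[0]; p,q=o1+s[0]*d1,o2+s[1]*d2
    return (p+q)/2,np.linalg.norm(p-q)
E
python3 - <<'E'
from h import *
t=dict(np.load('pics/top0.npz'));s=dict(np.load('pics/scene0.npz'))
a=cv2.resize(t['image'][130:280,320:430],None,fx=4,fy=4,interpolation=2)
b=cv2.resize(t['image'][200:270,120:205],None,fx=4,fy=4,interpolation=2)
c=cv2.resize(s['image'][185:285,140:245],None,fx=3,fy=3,interpolation=2)
d=cv2.resize(s['image'][180:230,365:450],None,fx=4,fy=4,interpolation=2)
o=np.zeros((600,800,3),np.uint8)
o[:600,:440]=a
o[:280,450:790]=b
o[290:590,450:765]=c
cv2.imwrite('pics/crop1.png',o[:,:,::-1])
for n,r,boxes in(('top',t,[(100,50,560,380)]),('scene',s,[(140,160,450,290)])):
    for x0,y0,x1,y1 in boxes:
        im=r['image'][y0:y1,x0:x1].astype(int); hi=im.min(2)>110; m=(hi&(im.max(2)-im.min(2)<50)).astype(np.uint8)
        k,l,st,ce=cv2.connectedComponentsWithStats(m)
        for i in range(1,k):
            if st[i,4]>30: print(n,st[i,:2]+[x0,y0],st[i,2:],ce[i]+[x0,y0])
E
```

```text
top [100  50] [  460    89 14503] [254.99469075  76.25187892]
top [446  77] [ 22   6 113] [456.11504425  79.17699115]
top [339  79] [ 69   7 387] [372.66925065  81.95090439]
top [447  87] [ 23   6 110] [457.68181818  89.46363636]
top [340  89] [ 69   7 352] [374.02556818  92.19602273]
top [286  99] [ 24  29 424] [296.59669811 113.12264151]
top [448  98] [ 22   6 118] [458.08474576 100.33898305]
top [340 100] [ 70   7 387] [374.70801034 103.15503876]
top [227 107] [ 29  21 314] [241.20063694 117.27388535]
top [229 128] [ 14  21 135] [236.28888889 137.26666667]
top [217 151] [ 19  39 276] [226.32608696 169.96376812]
top [375 177] [ 16  15 150] [383.12666667 183.8       ]
top [250 178] [  53   64 2145] [275.80839161 209.17808858]
top [418 188] [ 32  15 113] [433.20353982 195.17699115]
top [339 201] [ 15  15 157] [345.50955414 208.2866242 ]
top [141 214] [ 34  31 561] [159.90730838 229.50089127]
top [101 241] [ 30  31 768] [115.13802083 255.75      ]
top [396 248] [ 17  14 157] [404.59872611 254.48407643]
top [214 257] [  61   71 2094] [244.8061127  291.46991404]
top [473 298] [13 19 69] [479.28985507 306.71014493]
top [490 327] [ 5 15 47] [491.95744681 334.10638298]
scene [293 172] [ 35  24 531] [310.24105461 183.48587571]
scene [409 184] [ 31  17 234] [424.07692308 192.34615385]
scene [381 192] [ 35  24 312] [394.82371795 205.26282051]
scene [168 197] [ 14  18 184] [174.47282609 205.73369565]
scene [270 208] [  44   40 1168] [292.30650685 228.8390411 ]
scene [219 220] [ 14  20 209] [225.74162679 229.53110048]
scene [178 238] [ 16  21 230] [186.13043478 248.3826087 ]
scene [343 239] [ 11  28 186] [348.21505376 252.7688172 ]
scene [140 241] [12  7 36] [145.5        243.83333333]
scene [396 243] [  54   47 2252] [425.2428952  265.03552398]
scene [266 268] [ 28  22 526] [279.88022814 279.68060837]
scene [342 272] [ 8 14 88] [345.54545455 278.70454545]
```

View pics/crop1.png

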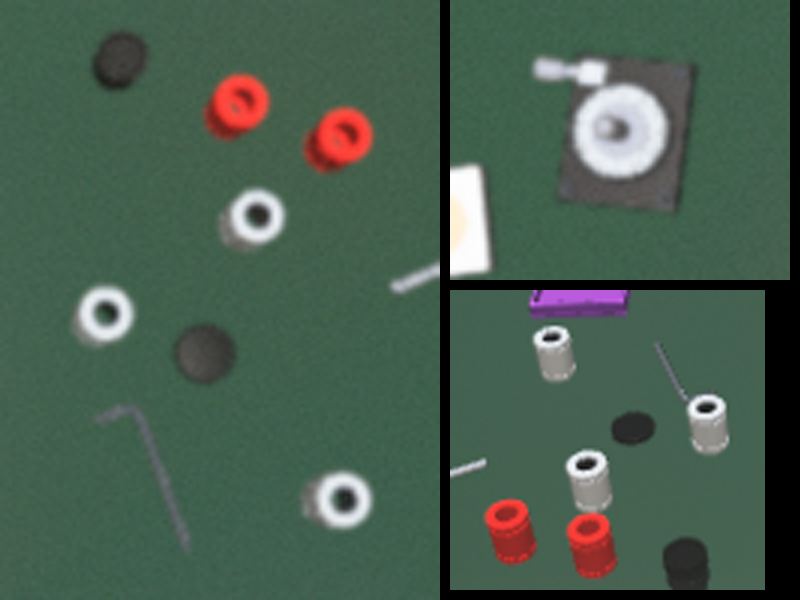

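```bash
python3 - <<'E'
from h import *
t=dict(np.load('pics/top0.npz'));s=dict(np.load('pics/scene0.npz'))
for n,a,b in(('mid',(384,183.6),(185.3,243.3)),('near-cap',(346.1,208.1),(225.3,223.7)),('low',(405.3,254.7),(173.9,201.3))):
    print(n,plane(t,*a,.044),plane(s,*b,.044),*tri(t,a,s,b))
print('pin',plane(t,159.1,231.3,.066),'table',plane(t,162,232.4,.026))
g=s['image']; 
# table in both: bright masks
for n,r,(x0,y0,x1,y1),z in(('t',t,(148,218,178,250),.027),):
    pass
# tray corners top rim
im=t['image'].astype(int);m=((im.min(2)>110)).astype(np.uint8)
k,l,st,ce=cv2.connectedComponentsWithStats(m)
i=l[209,276];c=max(cv2.findContours((l==i).astype(np.uint8),0,1)[0],key=len)
R=cv2.minAreaRect(c);P=[plane(t,*p,.018) for p in cv2.boxPoints(R)];print('tray',R,np.array(P)[:,:2].round(3))
for p in range(4):print(np.linalg.norm(P[p]-P[p-1]))
# red, lens
hsv=cv2.cvtColor(t['image'],cv2.COLOR_RGB2HSV)
for u,v,z,nm in((380,155.5,.044,'red'),(405,164,.044,'red'),(350,145,.04,'lens'),(371,218,.009,'cap'),(353,235,.003,'key')):print(nm,plane(t,u,v,z).round(3))
E
```

```text
mid [ 0.61361688 -0.26117528  0.044     ] [ 0.61637537 -0.26080993  0.044     ] [ 0.6139908  -0.2615179   0.04186832] 0.00031863040261214374
near-cap [ 0.54746204 -0.15888745  0.044     ] [ 0.54751667 -0.15874319  0.044     ] [ 0.54746641 -0.15881909  0.0439701 ] 0.00014416956286066377
low [ 0.4250158  -0.31227428  0.044     ] [ 0.43013008 -0.31132384  0.044     ] [ 0.42507258 -0.31290103  0.04036841] 0.0007579556383187198
pin [0.48328573 0.32630488 0.066     ] table [0.48318624 0.32918029 0.026     ]
tray ((275.933837890625, 209.20350646972656), (38.32667541503906, 56.586524963378906), 18.004159927368164) [[ 0.49   0.099]
 [ 0.637  0.053]
 [ 0.605 -0.046]
 [ 0.459  0.001]]
0.10274299933666081
0.15386667117684782
0.10431691870136456
0.1535216824042111
red [ 0.69  -0.252  0.044]
red [ 0.667 -0.319  0.044]
lens [ 0.72  -0.173  0.04 ]
cap [ 0.525 -0.232  0.009]
key [ 0.479 -0.183  0.003]
```

```bash
cat >> h.py <<'E'
from scipy.spatial.transform import Rotation as Ro
def go(*p):
    s=ctrl.get_state(); return (Ro.from_quat(s['tcp_rot']).inv().apply(np.array(p)-s['eef_pos'])/.2).round(3)
E
python3 -c "
from h import *
for p in((.5475,-.1588,.24),(.614,-.2613,.24),(.426,-.3122,.24),(.4833,.3275,.24),(.548,.027,.2)): print(p,go(*p))
print(Ro.from_quat(ctrl.get_state()['tcp_rot']).as_matrix().round(4))"
```

```text
(0.5475, -0.1588, 0.24) [-2.829 -3.024  0.026]
(0.614, -0.2613, 0.24) [-3.337 -3.364  0.026]
(0.426, -0.3122, 0.24) [-2.573 -3.968  0.028]
(0.4833, 0.3275, 0.24) [-1.577 -0.915  0.022]
(0.548, 0.027, 0.2) [-2.466 -2.169  0.224]
[[-9.192e-01  3.938e-01 -1.100e-03]
 [ 3.938e-01  9.192e-01 -1.800e-03]
 [ 3.000e-04 -2.100e-03 -1.000e+00]]
```

send_rows:
  moves: "-0 0 0 -0.23 -0.25 0 1; 0 0 0 -0.46 -0.5 0 1; 0 0 0 -0.7 -0.75 0 1; 0 0 0 -0.93 -1 0 1; 0 0 0 -0.93 -1 0 1"
  newtons: 40

```text
time: 0.72
eef_pos: [0.3584, 0.3606, 0.2448]
tcp_rot: [0.202, 0.979, -0.001, -0.0]
contact_force: [-0.2, 0.6, -0.9]
opening: 1.001
finger_force: 0.0
```

send_rows:
  moves: "0 0 0 -0.23 -0.25 0 0.4; 0 0 0 -0.46 -0.5 0 0.4; 0 0 0 -0.7 -0.75 0 0.4; 0 0 0 -0.95 -1 0 0.4"

```text
time: 1.23
eef_pos: [0.4444, 0.1269, 0.2451]
tcp_rot: [0.201, 0.98, 0.0, 0.0]
contact_force: [0.5, -0.5, -0.3]
opening: 0.698
finger_force: 0.0
```

send_rows:
  moves: "0 0 0 -0.23 -0.25 0.1 0.4; 0 0 0 -0.46 -0.5 0.25 0.4; 0 0 0 -0.7 -0.75 0.45 0.4; 0 0 0 -0.95 -1 0.6 0.4; 0 0 0 -0.95 -1 0.6 0.4; 0 0 0 -0.95 -1 0.6 0.4"

```text
time: 1.98
eef_pos: [0.5394, -0.1321, 0.1226]
tcp_rot: [0.203, 0.979, 0.0, -0.002]
contact_force: [-0.7, 0.1, -0.6]
opening: 0.696
finger_force: 0.0
```

```bash
python3 -c "
from h import *
print(go(.5475,-.1588,.029))
t=save('top','t1');s=save('scene','s1')
cv2.imwrite('pics/c2.png',np.hstack([cv2.resize(s['image'][150:270,160:290],None,fx=3,fy=3),cv2.resize(t['image'][150:270,300:430],None,fx=3,fy=3)])[:,:,::-1])"
```

```text
[-0.093 -0.106  0.468]
```

View pics/c2.png

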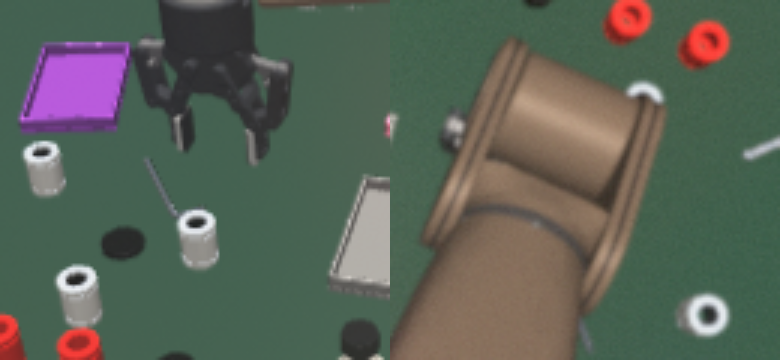

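The gripper hangs undamaged and open above and beside the near-cap bushing, whose rim is at scene pixel (226,224). The way down is free, so I'll go down and grip.

send_rows:
  moves: "0 0 0 -0.093 -0.106 0.1 0.4; 0 0 0 -0.093 -0.106 0.3 0.4; 0 0 0 -0.093 -0.106 0.468 0.4; 0 0 0 -0.093 -0.106 0.468 0.4; 0 0 0 -0.093 -0.106 0.468 -1; 0 0 0 -0.093 -0.106 0.468 -1; 0 0 0 -0.093 -0.106 0.468 -1; 0 0 0 -0.093 -0.106 0.468 -1"
  newtons: 40

```text
time: 3.08
eef_pos: [0.5508, -0.157, 0.0344]
tcp_rot: [0.201, 0.98, -0.0, 0.002]
contact_force: [-0.2, 1.7, 6.6]
opening: 0.387
finger_force: 40.4
```

```bash
python3 -c "
from h import *
s=ctrl.get_state();print(s['eef_pos'],s['contact_force'],s['opening'],s['finger_force'])
print(go(.4832,.3275,.14))"
```

```text
[ 0.55077173 -0.15704076  0.03443849] [-0.24864839  1.71982159  6.64402641] 0.38680525011188904 40.36335216835141
[ 1.263  2.094 -0.532]
```

send_rows:
  moves: "0 0 0 0 0 -0.3 -1; 0 0 0 0 0 -0.6 -1; 0 0 0 0.15 0.25 -0.6 -1; 0 0 0 0.3 0.5 -0.6 -1; 0 0 0 0.45 0.75 -0.6 -1; 0 0 0 0.6 1 -0.6 -1; 0 0 0 0.6 1 -0.6 -1"

```text
time: 3.95
eef_pos: [0.5164, 0.0777, 0.152]
tcp_rot: [0.198, 0.98, 0.0, 0.0]
contact_force: [0.3, -0.3, -0.4]
opening: 0.385
finger_force: 40.4
```

send_rows:
  moves: "0 0 0 0.16 0.25 0 -1; 0 0 0 0.32 0.5 0 -1; 0 0 0 0.5 0.75 0 -1; 0 0 0 0.66 1 0 -1; 0 0 0 0.66 1 0 -1;  0 0 0 0.66 1 0 -1"

```text
time: 4.7
eef_pos: [0.4752, 0.3095, 0.1517]
tcp_rot: [0.201, 0.98, -0.0, 0.0]
contact_force: [0.4, -0.6, -1.6]
opening: 0.386
finger_force: 40.5
```

```bash
python3 -c "
from h import *
print(go(.4832,.3275,.11), ctrl.get_state()['contact_force'])
t=save('top','t2');s=save('scene','s2')
cv2.imwrite('pics/c3.png',np.hstack([cv2.resize(s['image'][140:240,345:445],None,fx=4,fy=4,interpolation=2),cv2.resize(t['image'][180:280,110:210],None,fx=4,fy=4,interpolation=2)])[:,:,::-1])"
```

```text
[-0.001  0.099  0.208] [ 0.36524347 -0.6173454  -1.61972757]
```

View pics/c3.png

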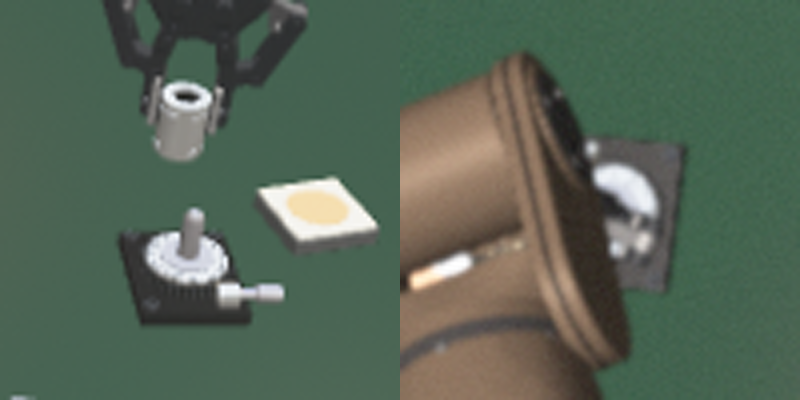

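```bash
python3 -c "
from h import *
s=dict(np.load('pics/s2.npz'))
print('tip',plane(s,393.3,192.5,.065),'seat',plane(s,*(np.array([186.5,257])/4+[344.6,139.6]),.027))
for z in (.158,.161,.164):print('ring',z,plane(s,*(np.array([187,96.5])/4+[344.6,139.6]),z),'bot',plane(s,*(np.array([180,149])/4+[344.6,139.6]),z-.044))
print(ctrl.get_state()['eef_pos'])"
```

```text
tip [0.47937468 0.32978909 0.065     ] seat [0.48414212 0.32833424 0.027     ]
ring 0.158 [0.4690242  0.31197728 0.158     ] bot [0.46914614 0.31399713 0.114     ]
ring 0.161 [0.4736658  0.31007095 0.161     ] bot [0.47347519 0.31220968 0.117     ]
ring 0.164 [0.4783074  0.30816462 0.164     ] bot [0.47780424 0.31042223 0.12      ]
[0.47551409 0.30874263 0.15170385]
```

send_rows:
  moves: "0 0 0 0 0.098 0 -1; 0 0 0 0 0.098 0.22 -1; 0 0 0 0 0.098 0.22 -1; 0 0 0 0 0.098 0.22 -1"

```text
time: 5.3
eef_pos: [0.4833, 0.3274, 0.1085]
tcp_rot: [0.202, 0.979, 0.0, 0.0]
contact_force: [0.6, -0.4, -0.6]
opening: 0.387
finger_force: 40.5
```

```bash
python3 -c "
from h import *
s=save('scene','s3');print(ctrl.get_state()['eef_pos'],ctrl.get_state()['contact_force'])
cv2.imwrite('pics/c4.png',cv2.resize(s['image'][160:230,355:435],None,fx=7,fy=7,interpolation=2)[:,:,::-1])"
```

```text
[0.48375153 0.32786403 0.10930409] [-0.37185666  0.8922133   0.80548959]
```

View pics/c4.png

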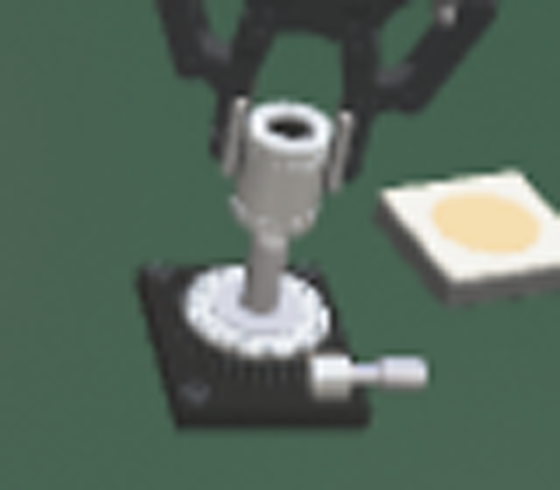

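```bash
python3 -c "
from h import *
s=dict(np.load('pics/s3.npz'));g=s['image'].min(2).astype(int)
for v in (176,178,180,182,184,186,188,196,198,200,202):print(v,360,g[v,386:406])
for z in (.112,.09,.075,.06,.05,.04,.03):print(z,np.round(proj(s,(.4835,.3277,z)),1))"
```

```text
176 360 [ 51  65 110 122 130 227 231 214 190 169 163 184 203 221 214 135  75 117
 171  86]
178 360 [ 56  86 123 108 144 236 230 124  38  37  37  39  53 124 224 231 148 102
 120  78]
180 360 [ 63  95 120  81 113 137 176 212 225 227 218 218 221 225 234 205  91 119
 106  52]
182 360 [ 68 113 119  73 109 125 125 132 139 139 147 147 150 156 181 145  89 121
  85  55]
184 360 [ 87 116  97  91 113 121 128 133 142 138 148 147 152 157 131  88 116 119
  56  52]
186 360 [ 70  72  83 108 118 124 131 136 137 137 136 138 139 137 129  80 123 108
  66  68]
188 360 [ 71  86 135 113 122 128 134 139 137 136 137 139 139 134 114  72  74  72
  71  71]
196 360 [ 71  71  71  73  86 112 123 133 137 130  82  71  71  71  71  71  71  71
  71  70]
198 360 [140 181 217 207  91 115 125 130 128 108  61  75  76  71  75  72  71  71
  71  70]
200 360 [219 220 214 187 106 117 125 129 143 202 225 217 168  59  54  59  71  71
  71  72]
202 360 [214 214 206 139 111 120 125 125 141 207 214 219 222 232 167  62  64  72
  71  71]
0.112 [395.7 180. ]
0.09 [394.4 186.3]
0.075 [393.6 190.6]
0.06 [392.7 194.8]
0.05 [392.2 197.5]
0.04 [391.7 200.2]
0.03 [391.1 202.9]
```

send_rows:
  moves: "0 0 0 0 0.004 0.03 -1; 0 0 0 0 0.004 0.045 -1; 0 0 0 0 0.004 0.06 -1; 0 0 0 0 0.004 0.07 -1; 0 0 0 0 0.004 0.07 -1; 0 0 0 0 0.004 0.07 -1"

```text
time: 6.1
eef_pos: [0.4829, 0.329, 0.0937]
tcp_rot: [0.201, 0.98, -0.0, -0.0]
contact_force: [-0.6, 0.8, -0.4]
opening: 0.391
finger_force: 40.5
```

send_rows:
  moves: "0 0 0 0 0 0.01 -1; 0 0 0 0 0 0.02 -1; 0 0 0 0 0 0.03 -1; 0 0 0 0 0 0.03 -1"

```text
time: 6.6
eef_pos: [0.483, 0.3289, 0.0875]
tcp_rot: [0.201, 0.98, -0.0, 0.0]
contact_force: [0.5, 0.6, -1.0]
opening: 0.392
finger_force: 40.5
```

send_rows:
  moves: "0 0 0 0 0 0.01 -1; 0 0 0 0 0 0.02 -1; 0 0 0 0 0 0.02 -1"

```text
time: 6.98
eef_pos: [0.483, 0.3289, 0.0836]
tcp_rot: [0.201, 0.98, -0.0, 0.0]
contact_force: [0.6, -1.3, -0.9]
opening: 0.389
finger_force: 40.6
```

send_rows:
  moves: "0 0 0 0 0 0.01 -1; 0 0 0 0 0 0.015 -1; 0 0 0 0 0 0.015 -1"

```text
time: 7.35
eef_pos: [0.483, 0.3289, 0.0807]
tcp_rot: [0.201, 0.98, -0.0, 0.0]
contact_force: [1.8, 0.1, -0.3]
opening: 0.391
finger_force: 40.6
```

send_rows:
  moves: "0 0 0 0 0 0.01 -1; 0 0 0 0 0 0.015 -1; 0 0 0 0 0 0.015 -1"

```text
time: 7.72
eef_pos: [0.483, 0.3289, 0.0776]
tcp_rot: [0.201, 0.98, 0.0, 0.0]
contact_force: [1.3, -0.5, -1.3]
opening: 0.386
finger_force: 40.6
```

```bash
python3 -c "
from h import *
s=save('scene','s4');print(ctrl.get_state()['eef_pos'],ctrl.get_state()['contact_force'])
g=s['image'].min(2).astype(int)
for v in range(182,206,2):print(v,g[v,384:404])
for z in (.09,.044,.04,.03):print(z,np.round(proj(s,(.483,.329,z)),1))"
```

```text
[0.48298738 0.32897195 0.07765197] [ 2.16528473 -0.41117587  0.03658218]
182 [65 52 51 50 53 66 73 69 70 69 70 70 69 69 69 70 70 69 68 50]
184 [ 65  51  62 111 154  97 159 219 225 215 213 212 219 216 172  99  68  65
  68  51]
186 [ 60  51  70 123 118 170 236 228 100  59  59  69  74 126 213 233 216  74
 125 126]
188 [ 81  81  95 119  98 172 196 223 224 218 166 120 120 143 222 233 219  84
 122 101]
190 [ 52  65 110 119  74 108 120 128 148 178 188 196 183 186 182 157 130 101
 120  79]
192 [ 71  90 121 102  91 112 123 142 157 150 161 161 162 164 160 130  81 119
 106  54]
194 [ 71  71  75  81 107 118 124 131 136 136 137 137 140 139 135 113  89 121
  86  59]
196 [ 71  71  75  96 113 122 128 133 137 137 138 138 139 138 132  99  82  84
  74  71]
198 [ 75 132 135 147 115 124 132 136 138 137 137 138 138 141 151  73  74  71
  70  71]
200 [207 233 217 198 154 126 137 159 141 158 137 142 160 153 173  59  53  59
  70  70]
202 [226 220 214 213 205 139 114 124 128 130 142 198 203 208 222 232 166  62
  64  71]
204 [230 182 213 213 211 195 167 136 127 148 182 212 211 213 223 232 201 208
  54  64]
0.09 [394.8 186.2]
0.044 [392.3 199. ]
0.04 [392.  200.1]
0.03 [391.5 202.8]
```

send_rows:
  moves: "0 0 0 0 0 0.01 -1; 0 0 0 0 0 0.015 -1; 0 0 0 0 0 0.015 -1"

```text
time: 8.15
eef_pos: [0.483, 0.3289, 0.0746]
tcp_rot: [0.201, 0.98, -0.0, 0.0]
contact_force: [2.1, -1.0, -0.6]
opening: 0.39
finger_force: 40.6
```

send_rows:
  moves: "0 0 0 0 0 0.01 -1; 0 0 0 0 0 0.015 -1; 0 0 0 0 0 0.015 -1"

```text
time: 8.52
eef_pos: [0.483, 0.329, 0.0717]
tcp_rot: [0.201, 0.98, 0.0, 0.0]
contact_force: [1.4, -2.1, -1.2]
opening: 0.389
finger_force: 40.6
```

send_rows:
  moves: "0 0 0 0 0 0.01 -1; 0 0 0 0 0 0.02 -1; 0 0 0 0 0 0.02 -1"

```text
time: 8.9
eef_pos: [0.483, 0.3289, 0.0675]
tcp_rot: [0.201, 0.98, -0.0, 0.0]
contact_force: [1.9, -0.8, -0.4]
opening: 0.387
finger_force: 40.6
```

send_rows:
  moves: "0 0 0 0 0 0.01 -1; 0 0 0 0 0 0.01 -1"

```text
time: 9.15
eef_pos: [0.483, 0.3289, 0.0656]
tcp_rot: [0.201, 0.98, -0.0, 0.0]
contact_force: [3.1, -2.0, -0.8]
opening: 0.387
finger_force: 40.6
```

send_rows:
  moves: "0 0 0 0 0 0.01 -1; 0 0 0 0 0 0.01 -1"

```text
time: 9.4
eef_pos: [0.483, 0.3289, 0.0636]
tcp_rot: [0.201, 0.98, 0.0, 0.0]
contact_force: [3.2, -1.0, 0.6]
opening: 0.386
finger_force: 40.6
```

send_rows:
  moves: "0 0 0 0 0 0.01 -1; 0 0 0 0 0 0.01 -1"

```text
time: 9.65
eef_pos: [0.4832, 0.329, 0.0625]
tcp_rot: [0.201, 0.98, -0.0, 0.0]
contact_force: [0.5, -2.6, 5.1]
opening: 0.389
finger_force: 40.9
```

It reached the seat with no force on the way: contact came only at TCP 0.0625, bottom at about 0.028. I'll release it and check.

send_rows:
  moves: "0 0 0 0 0 0 0.4; 0 0 0 0 0 0 0.4; 0 0 0 0 0 0 0.4; 0 0 0 0 0 -0.2 0.4; 0 0 0 0 0 -0.5 0.4; 0 0 0 0 -0.25 -0.6 0.4; 0 0 0 -0.1 -0.5 -0.6 0.4; 0 0 0 -0.3 -0.75 -0.6 0.4; 0 0 0 -0.5 -1 -0.6 0.4; 0 0 0 -0.5 -1 -0.6 0.4"

```text
time: 10.9
eef_pos: [0.4968, 0.1025, 0.1818]
tcp_rot: [0.204, 0.979, -0.0, 0.0]
contact_force: [-0.7, 0.7, -0.0]
opening: 0.699
finger_force: 0.0
```

```bash
python3 -c "
from h import *
t=save('top','t5');s=save('scene','s5')
cv2.imwrite('pics/c5.png',np.hstack([cv2.resize(s['image'][160:230,355:435],None,fx=5,fy=5,interpolation=2),cv2.resize(t['image'][200:270,120:200],None,fx=5,fy=5,interpolation=2)])[:,:,::-1])
print(go(.6138,-.2614,.14),go(.4255,-.3125,.14))"
```

```text
[-1.267 -1.451  0.206] [-0.503 -2.058  0.207]
```

View pics/c5.png

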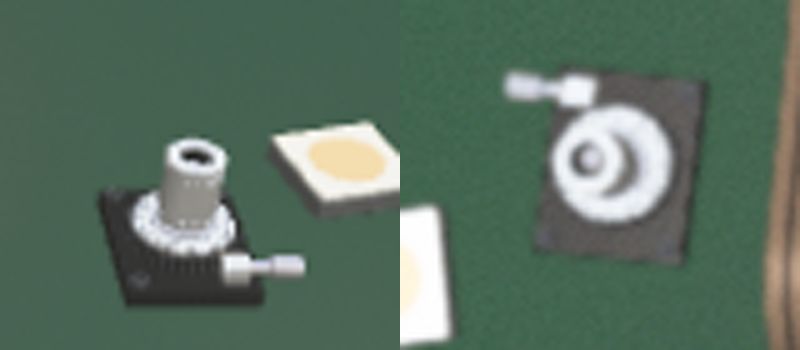

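The clear bushing stands on the seat: its rim is at scene pixel (394,191), which is about z=0.072, and the pin tip shows inside the bore at top pixel (158,232). Since only one bushing is clear, the other two are rejects. Next is the middle one.

send_rows:
  moves: "0 0 0 -0.2 -0.24 0 0.4; 0 0 0 -0.4 -0.48 0 0.4; 0 0 0 -0.6 -0.72 0 0.4; 0 0 0 -0.8 -0.95 0 0.4; 0 0 0 -0.8 -0.95 0 0.4"

```text
time: 11.62
eef_pos: [0.5695, -0.1336, 0.1816]
tcp_rot: [0.202, 0.979, -0.0, 0.0]
contact_force: [-0.1, 2.0, -0.3]
opening: 0.698
finger_force: 0.0
```

send_rows:
  moves: "0 0 0 -0.25 -0.25 0 0.4; 0 0 0 -0.467 -0.5 0.1 0.4; 0 0 0 -0.467 -0.5 0.3 0.4; 0 0 0 -0.467 -0.5 0.3 0.4;  0 0 0 -0.467 -0.5 0.3 0.4"

```text
time: 12.25
eef_pos: [0.6153, -0.2582, 0.1223]
tcp_rot: [0.2, 0.98, 0.0, -0.0]
contact_force: [-0.2, 0.1, 1.1]
opening: 0.698
finger_force: 0.0
```

```bash
python3 -c "
from h import *
print(go(.6142,-.2614,.031),ctrl.get_state()['eef_pos'])"
```

```text
[-0.001 -0.017  0.457] [ 0.61532042 -0.25823057  0.12234321]
```

send_rows:
  moves: "0 0 0 0 -0.017 0.15 0.4; 0 0 0 0 -0.017 0.3 0.4; 0 0 0 0 -0.017 0.457 0.4; 0 0 0 0 -0.017 0.457 0.4; 0 0 0 0 -0.017 0.457 -1; 0 0 0 0 -0.017 0.457 -1; 0 0 0 0 -0.017 0.457 -1; 0 0 0 0 -0.017 0.457 -1"

```text
time: 13.25
eef_pos: [0.6155, -0.2643, 0.0338]
tcp_rot: [0.201, 0.98, -0.0, 0.002]
contact_force: [0.6, 2.0, 6.6]
opening: 0.379
finger_force: 40.4
```

send_rows:
  moves: "0 0 0 0 0 -0.3 -1; 0 0 0 0 0 -0.5 -1; 0 0 0 0 0 -0.5 -1"

```text
time: 13.62
eef_pos: [0.6162, -0.2655, 0.1365]
tcp_rot: [0.201, 0.98, -0.002, 0.005]
contact_force: [-0.2, -0.6, -1.3]
opening: 0.381
finger_force: 40.1
```

```bash
python3 -c "
from h import *
print(go(.5795,.017,.08),go(.5165,.037,.08),ctrl.get_state()['eef_pos'])"
```

```text
[0.728 1.226 0.273] [1.057 1.194 0.269] [ 0.61619422 -0.26548315  0.13653902]
```

send_rows:
  moves: "0 0 0 0.15 0.25 0 -1; 0 0 0 0.3 0.5 0 -1; 0 0 0 0.45 0.75 0 -1; 0 0 0 0.6 1 0 -1; 0 0 0 0.6 1 0 -1; 0 0 0 0.6 1 0 -1"

```text
time: 14.38
eef_pos: [0.5815, -0.0327, 0.1296]
tcp_rot: [0.201, 0.98, -0.0, -0.001]
contact_force: [-0.5, -1.0, -0.5]
opening: 0.379
finger_force: 40.2
```

```bash
python3 -c "
from h import *
print(go(.5795,.017,.042),ctrl.get_state()['eef_pos'])"
```

```text
[0.107 0.225 0.438] [ 0.58151961 -0.03269764  0.12959598]
```

send_rows:
  moves: "0 0 0 0.107 0.225 0 -1; 0 0 0 0.107 0.225 0.2 -1; 0 0 0 0.107 0.225 0.37 -1; 0 0 0 0.107 0.225 0.43 -1; 0 0 0 0.107 0.225 0.43 -1; 0 0 0 0.107 0.225 0.445 -1; 0 0 0 0.107 0.225 0.445 -1"

```text
time: 15.25
eef_pos: [0.5809, 0.0168, 0.0426]
tcp_rot: [0.201, 0.98, 0.0, 0.001]
contact_force: [-0.1, 0.4, -0.4]
opening: 0.379
finger_force: 40.3
```

send_rows:
  moves: "0 0 0 0 0 0.01 -1; 0 0 0 0 0 0.01 -1"

```text
time: 15.5
eef_pos: [0.5801, 0.0172, 0.0396]
tcp_rot: [0.201, 0.98, 0.0, 0.0]
contact_force: [-0.4, 0.4, -0.2]
opening: 0.379
finger_force: 40.3
```

send_rows:
  moves: "0 0 0 0 0 0.01 -1; 0 0 0 0 0 0.01 -1"

```text
time: 15.75
eef_pos: [0.5802, 0.0172, 0.0378]
tcp_rot: [0.201, 0.98, 0.0, 0.0]
contact_force: [-1.1, 1.2, 2.4]
opening: 0.378
finger_force: 40.6
```

send_rows:
  moves: "0 0 0 0 0 0.005 -1; 0 0 0 0 0 0.005 -1"

```text
time: 16.0
eef_pos: [0.5803, 0.0172, 0.0377]
tcp_rot: [0.201, 0.98, -0.0, -0.0]
contact_force: [-3.7, 0.3, 7.8]
opening: 0.384
finger_force: 41.1
```

send_rows:
  moves: "0 0 0 0 0 0 0.15; 0 0 0 0 0 0 0.15; 0 0 0 0 0 0 0.15; 0 0 0 0 0 -0.2 0.15; 0 0 0 0 0 -0.45 0.15; 0 0 0 0 -0.25 -0.55 0.4; 0 0 0 0 -0.5 -0.55 0.4; 0 0 0 0.03 -0.75 -0.55 0.4; 0 0 0 0.03 -1 -0.55 0.4; 0 0 0 0.03 -1 -0.55 0.4"

```text
time: 17.25
eef_pos: [0.4946, -0.1668, 0.1463]
tcp_rot: [0.203, 0.979, -0.0, 0.0]
contact_force: [-0.3, -0.5, 1.1]
opening: 0.698
finger_force: 0.0
```

send_rows:
  moves: "0 0 0 0.03 -0.25 0 0.4; 0 0 0 0.03 -0.5 0 0.4; 0 0 0 0.03 -0.75 0 0.4; 0 0 0 0.03 -0.82 0.1 0.4; 0 0 0 0.03 -0.82 0.15 0.4; 0 0 0 0.03 -0.82 0.15 0.4"

```text
time: 18.0
eef_pos: [0.4255, -0.311, 0.115]
tcp_rot: [0.2, 0.98, 0.001, -0.001]
contact_force: [0.3, 0.1, -0.1]
opening: 0.7
finger_force: 0.0
```

```bash
python3 -c "
from h import *
print(go(.4258,-.3125,.031),ctrl.get_state()['eef_pos'])"
```

```text
[-0.005 -0.007  0.42 ] [ 0.42551746 -0.31100272  0.11502023]
```

send_rows:
  moves: "0 0 0 -0.005 -0.007 0.15 0.4; 0 0 0 -0.005 -0.007 0.3 0.4; 0 0 0 -0.005 -0.007 0.42 0.4; 0 0 0 -0.005 -0.007 0.42 0.4; 0 0 0 -0.005 -0.007 0.42 -1; 0 0 0 -0.005 -0.007 0.42 -1; 0 0 0 -0.005 -0.007 0.42 -1; 0 0 0 -0.005 -0.007 0.42 -1"

```text
time: 19.0
eef_pos: [0.4272, -0.3152, 0.0342]
tcp_rot: [0.201, 0.98, -0.001, 0.002]
contact_force: [0.5, 1.6, 6.7]
opening: 0.381
finger_force: 40.2
```

send_rows:
  moves: "0 0 0 0 0 -0.3 -1; 0 0 0 0 0 -0.55 -1; 0 0 0 0 0.25 -0.55 -1; 0 0 0 0 0.5 -0.55 -1; 0 0 0 0 0.75 -0.55 -1; 0 0 0 -0.05 1 -0.55 -1; 0 0 0 -0.05 1 -0.55 -1; 0 0 0 -0.05 1 -0.55 -1"

```text
time: 20.0
eef_pos: [0.5135, -0.1345, 0.1421]
tcp_rot: [0.201, 0.98, -0.0, -0.0]
contact_force: [-0.4, 0.1, -0.5]
opening: 0.378
finger_force: 40.2
```

```bash
python3 -c "
from h import *
print(go(.5165,.037,.045),ctrl.get_state()['eef_pos'])"
```

```text
[0.323 0.795 0.485] [ 0.51352639 -0.13451598  0.14208339]
```

send_rows:
  moves: "0 0 0 0.1 0.25 0 -1; 0 0 0 0.2 0.5 0 -1; 0 0 0 0.323 0.75 0 -1; 0 0 0 0.323 0.795 0 -1; 0 0 0 0.323 0.795 0.2 -1; 0 0 0 0.323 0.795 0.4 -1; 0 0 0 0.323 0.795 0.485 -1; 0 0 0 0.323 0.795 0.5 -1; 0 0 0 0.323 0.795 0.5 -1"

```text
time: 21.12
eef_pos: [0.5183, 0.0364, 0.0435]
tcp_rot: [0.201, 0.98, 0.0, 0.001]
contact_force: [-0.2, 0.2, -0.8]
opening: 0.381
finger_force: 40.4
```

send_rows:
  moves: "0 0 0 0 0 0.01 -1; 0 0 0 0 0 0.015 -1; 0 0 0 0 0 0.015 -1"

```text
time: 21.5
eef_pos: [0.5174, 0.0372, 0.0397]
tcp_rot: [0.201, 0.98, 0.0, 0.0]
contact_force: [-1.0, -0.7, -0.7]
opening: 0.382
finger_force: 40.4
```

send_rows:
  moves: "0 0 0 0 0 0.01 -1; 0 0 0 0 0 0.01 -1"

```text
time: 21.75
eef_pos: [0.5175, 0.0372, 0.0382]
tcp_rot: [0.201, 0.98, -0.0, 0.0]
contact_force: [-2.1, 0.6, 5.1]
opening: 0.379
finger_force: 40.9
```

send_rows:
  moves: "0 0 0 0 0 0.005 -1; 0 0 0 0 0 0.005 -1"

```text
time: 22.0
eef_pos: [0.5177, 0.0372, 0.0382]
tcp_rot: [0.201, 0.98, -0.0, -0.0]
contact_force: [-4.7, -0.3, 11.7]
opening: 0.383
finger_force: 41.6
```

send_rows:
  moves: "0 0 0 0 0 0 0.15; 0 0 0 0 0 0 0.15; 0 0 0 0 0 0 0.15; 0 0 0 0 0 -0.2 0.15; 0 0 0 0 0 -0.45 0.15; 0 0 0 0 -0.25 -0.7 0.4; 0 0 0 0 -0.5 -0.8 0.4; 0 0 0 0 -0.75 -0.8 0.4; 0 0 0 0 -1 -0.8 0.4; 0 0 0 0 -1 -0.8 0.4; 0 0 0 0 -1 -0.8 0.4"

```text
time: 23.38
eef_pos: [0.4383, -0.1466, 0.196]
tcp_rot: [0.201, 0.98, 0.0, -0.0]
contact_force: [0.5, -0.6, 0.7]
opening: 0.702
finger_force: 0.0
```

```bash
python3 -c "
from h import *
t=save('top','t6');s=save('scene','s6')
cv2.imwrite('pics/c6.png',np.hstack([cv2.resize(s['image'][160:280,150:430],None,fx=1.5,fy=1.5,interpolation=2),cv2.resize(t['image'][140:260,120:360],None,fx=1.5,fy=1.5,interpolation=2)])[:,:,::-1])"
```

```text
(no output)
```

View pics/c6.png

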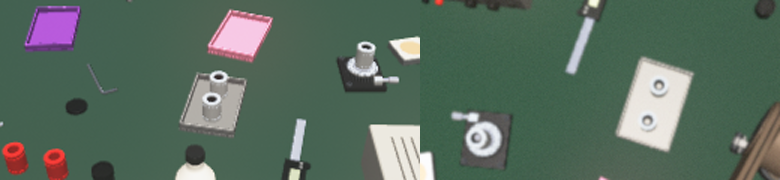

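Both tight bushings stand upright in the grey tray, at scene pixels (296,213) and (291,226). The clear one is on the pin at (394,191), and the bystanders look unmoved.

```bash
python3 -c "
from plant import ctrl
print(ctrl.sign_off())"
```

```text
the job is handed in; nothing more can be done
None
```

I handed the job in at about 23 s: the clear bushing was the first one tried and stands seated on the gauge pin; the other two, rejected by elimination without trying them on the pin, stand upright in the grey reject tray.

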